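# Start the spindle of a hand press

### The job

Get the kitchen hand press ready: slide the basket tray all the way in under the bridge, against its end stop. Then take the crank by its sleeve handle, turn the spindle backward (anticlockwise from above) until you feel it drop into the start of its thread, and from there turn it forward (clockwise) one full turn. Finish still gripping the handle, with the spindle started like that and the tray still home; leave the other things on the counter alone.

Things in the scene. Friction and masses are not known exactly. Their poses are not given: they have to be found in the camera images.
- press: fixed steel hand press. Origin on the counter under the spindle axis. Base plate 200 mm (own x) by 420 mm (own y -315 to +105), 12 mm thick. A bridge along its own x passes over the origin: beam 50 mm wide, top 140 mm up, posts at x = +/-88 mm, with a brass boss, 50 mm diameter, for the spindle. The basket tray slides along own +y under the bridge. Position and yaw (to 20 degrees) vary.
- press_axis (a point): fixed point on the spindle axis at the top of the brass boss, 165 mm above the counter. The crank turns about the vertical line through it.
- tray (a joint): travel of the tray along the press's own +y, m: 0 = fully out, 0.120 = fully home against the end stop. About 1.5 N of friction plus drag growing with speed; it stays where it is left.
- tray_grip (a point): grip point of the tray's upright black paddle: 16 mm thick along the press's x (close the fingers along x), 30 mm long along y, 26 to 86 mm above the counter; this point is 66 mm up, on its centre. With the tray home it lies 148 mm from the spindle axis, towards the press's -y. The basket on the tray (112 mm square, rim 76 mm up) is centred 148 mm from it towards +y.
- spindle_turn (a joint): turning angle of spindle and crank, rad; grows forward (clockwise from above), falls backward (anticlockwise). At 0 the crank arm points along the press's own -x; it starts within +/-0.5. Friction 0.03 N m (under 1 N at the handle). Turned forward without the thread drop, it does not sink and jams on a stop within 2.2 to 4.4 rad.
- spindle_lift (a joint): height of the spindle relative to its start, m. 0 = it still lies on the thread's flat rim. Turned backward by 0.5 to 2.8 rad (hidden, varies) it falls by its weight to -0.007: the thread drop. About 0.4 rad further a stop blocks backward turning. Forward from the drop it sinks 8 mm a turn, so one turn ends near -0.0147. It can lift at most 3 mm above its start.
- handle: black cylindrical sleeve handle of the crank, 25 mm diameter, 30 mm tall; origin at the centre of its underside, 50 mm from the spindle axis, at the start 212 mm above the counter. It turns and slides freely (up to 20 mm) on its upright steel pin, so gripping fingers keep their height and direction while the crank goes round and the spindle sinks. The pin's 14 mm cap ends 54 mm above the origin.
- handle_grip (a point): grip point of the sleeve handle, on its axis, 16 mm above its underside, at the start 228 mm above the counter.
- crank_end (a point): point on the pin's axis at the top face of the crank arm (flat, 16 mm wide, from spindle to pin); goes round with the crank and sinks with the spindle; at the start 202 mm above the counter. A 10 mm high collar of 16 mm diameter lies between it and the sleeve. Keep the fingertips above the arm.
- tumbler: green glass tumbler, 68 mm wide, 95 mm high; bystander. Origin under its centre, as for all bystanders.
- mug: white mug, 80 mm wide, 90 mm high; bystander.
- soap: green soap bottle, 60 mm wide, 160 mm high; bystander.
- spice: amber spice jar, 44 mm wide, 75 mm high; bystander.
- bowl: white bowl, 120 mm wide, 50 mm high; bystander.
- spoon: wooden spoon lying down, 200 mm long; bystander.
- tumbler2: clear glass tumbler, 68 mm wide, 95 mm high; bystander.

How it is judged (in metres and radians):
On the way, in this order (a step that is already met when the one before it is completed fails the run):
1. the tray is home against its stop, the spindle not yet dropped (value of joint tray above 0.116 m and value of joint spindle_lift above -0.003 m), for 0.2 s.
2. the spindle, turned backward, has dropped into the start of its thread (value of joint tray above 0.116 m and value of joint spindle_lift between -0.0085 and -0.0055 m), for 0.1 s.
At the end, for the whole second after the job is handed in: the tray is within 4 mm of its stop, the spindle has sunk 12.3 to 17.1 mm (one turn, give or take 0.3, past the drop), it stands still, and the fingers grip the sleeve handle with more than 1 N (value of joint tray above 0.116 m and value of joint spindle_lift between -0.0171 and -0.0123 m and velocity of joint spindle_turn between -0.15 and 0.15 rad/s and contact force between the fingers and handle above 1 N); the arm keeps its last pose, push and grip.
It fails at once if a bystander is pushed away or knocked over (distance of any of tumbler, mug, soap, spice, bowl, spoon, tumbler2 from where it was at the start of the episode above 0.03 m or angle between any of tumbler, mug, soap, spice, bowl, spoon, tumbler2's own z axis and vertical above 0.5 rad).
It also fails if it takes over 67 s, if anything falls off the work surface, if the arm or the gripper's body presses on something with over 40 N, if the wrist force passes 120 N, or if a joint passes its speed limit or range.

### The arm

A 6-joint arm with a two-finger parallel gripper is mounted at the origin on the work surface. World frame = base frame: x ahead of the robot, y to its left, z up, the work surface at z = 0. Lengths are in m, angles in degrees, forces in N, time in s.
With the tool pointing down it reaches from about 0.25 to 0.725 m from the base axis. Payload 9.7 kg.
Tool frame: the origin (TCP) lies midway between the tips of the shut fingers; the grasp point (between the pads) lies 19 mm behind it; x points along the fingers, y is the direction in which the jaws open and shut, and the axes are right-handed (so a half turn about x gives the same grasp; the last joint's range is limited). The gripper opens to 85 mm and grips with 20 to 120 N. Pads are 22 mm wide; open, the fingers measure 114 mm over their backs; the gripper's body (76 mm by 85 mm) begins 54 mm behind the grasp point. The pads swing forward as they close: fully open they stand 13 mm farther back than shut.
Start: joints at [-67.323, 4.979, 10.078, 95.1, 0, 90], TCP at [0.212, -0.507, 0.231] pointing down, gripper open.
Joint ranges: [-179.16, 179.16], [-48.56, 103.87], [-65.8, 70.77], [-126.05, 130.52], [-82.76, 87.17], [-180, 180]. Speed limits (degrees/s): [127.2, 127.2, 147.25, 180, 180, 180].

### API

Orientations are given as [roll, pitch, yaw] about the fixed x, y, z axes, in that order (R = Rz(yaw) Ry(pitch) Rx(roll)).
In Python, from workcell import bot, cams gives the robot as it stands.
- The arm moves only by the tool apply_moves, never from a script. Its argument "commands" is a list of rows, each a list of 5 numbers: the shift along the tool's x, y, z in m, then the turn about the tool's x in rad, then the opening, from -1 (shut) to 1 (fully open). In form: [[tx, ty, tz, roll, hand], ...]. A call has 1 to 12 rows; each row is the pose to reach, as a shift and turn from the pose measured when the call began, along the tool's axes at that moment; what a row does not reach only later rows make up. A row lasts 1/10 s, in which the tool goes at most 50 mm and 8.59 degrees, less where a joint would pass 70% of its speed; a pose out of reach is approached as far as the arm can. A call with a gripper value outside its range is refused whole. The fingers move at their own pace and stop on an object; "newtons" is the grip in N (left out, the last holds). Time passes only in rows, so rows that repeat a pose let the fingers close. It gives the time, the measured TCP pose, the force and the opening at its end, in the units of the state.
- bot.get_obs(): the state, without advancing time (a new reading comes with each control period).
- cams.camera(name): name is "scene" or "top" or "wrist"; returns a dict with "frame" (420x560x3 uint8, blue, green, red), "depth" (420x560 float32, m along the optical axis (not along the pixel's ray), 0 where there is no reading), "camera_matrix" (3x3 intrinsics, pixels), "R" (3x3) and "t" (3): a world point X has camera coordinates R X + t; the wrist camera has in their place "mount" (4x4, takes a point from camera to tool coordinates, whose origin is the TCP and whose axes are the tool frame's). Camera axes: x right, y down, z forward; pixel columns grow to the right and rows downward; lengths in m; the calibration is good to about 2 mm. A picture is of the moment at which its call begins: read the wrist's pose just before it.
- bot.job_done(): hands the job in, once; it reports no verdict.
Trained networks look in the newest picture that a camera, given by its name, has taken for a name from the list of things; names that differ only in an ending like _2 or _b are one class to them, and where a whole thing is asked for, a point or a joint stands for the part that bears it (a point fixed in the world has none). Each returns a list of dicts, best first, with "confidence" (0 to 1); they miss things now and then, are a little off and sometimes report something else, mostly with a low value. They report only what shows in the picture. A call takes as long as a camera call.
- cams.spot_in(name, camera): "rect" ([left, top, right, bottom] in pixels, round what is visible of it).
The state is a dict: "time": time; "q": joint angles; "qd": joint speeds; "joint_efforts": joint torques, N m; "ee_pos": TCP position; "tcp_rot": TCP orientation; "wrist_force": force on the tool from outside, world axes, zero at the start; "torque": the same for the moment, N m; "opening": finger opening in m.
Only numpy, scipy, OpenCV 4.12 (cv2) and the standard library are available. Lean on these libraries where they do the work, as an engineer would, in place of code of your own. Each camera call takes 0.05 s, during which the arm holds its last target. There are 200 camera calls.

## Working session

There is one attempt and no reset: what is moved stays moved. The work goes in short steps, Python scripts to look and compute and a tool call to move; the robot and the scene stay as the last step left them, time stands still between calls to the robot, and variables do not carry over. Pictures are saved under pics/ and viewed, about 8 in all and at most 12, crops included, and the job is handed in when it is done.

Besides the shell and the picture viewer there is one more tool, called after "Request:" as name(argument=value, ...) on one line, values as JSON. apply_moves: Moves the arm, as the interface text tells. Its arguments: {"type":"object","properties":{"commands":{"type":"array"},"newtons":{"type":"number"}},"required":["commands"]}

```bash
mkdir -p pics
cat > h.py <<'E'
import numpy as np, cv2
from workcell import bot, cams
from scipy.spatial.transform import Rotation as Ro
def toolT(o):
    T=np.eye(4); T[:3,:3]=Ro.from_euler('xyz',o['tcp_rot'],degrees=True).as_matrix(); T[:3,3]=o['ee_pos']; return T
def cam(n):
    o=bot.get_obs(); c=cams.camera(n)
    if n=='wrist': c['W']=toolT(o)@c['mount']
    else:
        W=np.eye(4); W[:3,:3]=c['R'].T; W[:3,3]=-c['R'].T@c['t']; c['W']=W
    return c
def cloud(c):
    K=c['camera_matrix']; d=c['depth']; v,u=np.mgrid[:d.shape[0],:d.shape[1]]
    P=np.stack([(u-K[0,2])/K[0,0]*d,(v-K[1,2])/K[1,1]*d,d],-1)
    P=P@c['W'][:3,:3].T+c['W'][:3,3]; P[d==0]=np.nan; return P
E
python3 - <<'E'
from h import *
np.set_printoptions(precision=4,suppress=True)
print(bot.get_obs())
for n in ['top','scene']:
    c=cam(n); cv2.imwrite(f'pics/{n}0.png',c['frame']); P=cloud(c)
    print(n,c['W'][:3,3])
    for t in ['press','tray_grip','handle','handle_grip','crank_end','press_axis','tumbler','mug','soap','spice','bowl','spoon']:
        for r in cams.spot_in(t,n)[:2]:
            l,tp,rr,b=r['rect']; p=P[int((tp+b)/2),int((l+rr)/2)]
            print(t,np.round(r['rect']),round(r['confidence'],2),p)
E
```

```text
{'time': 0.0, 'q': array([-67.3208,   5.0103,  10.0343,  95.0993,  -0.0016,  90.0021]), 'qd': array([-0.0003, -0.1578, -0.0883, -0.0327,  0.0389, -0.0818]), 'joint_efforts': array([ -0.0022, -52.0392,  46.4802,   0.0164,   0.0001,   0.    ]), 'ee_pos': array([ 0.212 , -0.5073,  0.2306]), 'tcp_rot': array([-88.7822,  89.9248, 113.8949]), 'wrist_force': array([-0.1391, -0.4208, -0.8648]), 'torque': array([-0.0759, -0.0143,  0.0249]), 'opening': 0.0855368577731593}
top [0.5344 0.0322 1.0497]
press [181. 208. 353. 317.] 0.97 [0.4714 0.0822 0.0407]
tray_grip [226. 232. 325. 292.] 0.96 [0.4763 0.061  0.0753]
tray_grip [192. 246. 222. 278.] 0.63 [0.4791 0.2016 0.2022]
handle [194. 268. 210. 276.] 0.61 [0.4612 0.2039 0.2385]
handle_grip [193. 266. 204. 278.] 0.69 [0.4611 0.2119 0.2392]
handle_grip [201. 167. 234. 194.] 0.33 [0.6827 0.2208 0.007 ]
crank_end [194. 246. 223. 282.] 0.93 [0.4769 0.1999 0.1998]
crank_end [138. 175. 174. 200.] 0.69 [0.6483 0.3464 0.1139]
press_axis [178. 205. 354. 320.] 0.56 [0.4716 0.087  0.045 ]
press_axis [193. 269. 210. 279.] 0.47 [0.4595 0.2051 0.2421]
tumbler
[... 864 characters left out ...]
85 0.4669 0.0132]
crank_end [282. 131. 296. 168.] 0.62 [ 0.282   0.463  -0.0026]
press_axis [188. 130. 330. 274.] 0.78 [0.4343 0.1198 0.0387]
tumbler [326. 204. 350. 238.] 0.97 [0.6906 0.1812 0.0698]
tumbler [272. 147. 286. 167.] 0.44 [0.3408 0.3252 0.0643]
mug [297. 222. 324. 263.] 0.6 [0.6887 0.0447 0.0878]
soap [121. 258. 191. 293.] 0.71 [ 0.4096 -0.272   0.0202]
soap [351. 158. 370. 210.] 0.67 [0.6648 0.3354 0.1019]
spice [326. 204. 348. 236.] 0.69 [0.6889 0.1774 0.0755]
spice [249. 173. 267. 195.] 0.52 [0.3811 0.17   0.0578]
bowl [315. 151. 348. 177.] 0.9 [0.4691 0.4748 0.0089]
bowl [286. 132. 296. 169.] 0.58 [0.2915 0.4571 0.    ]
spoon [317. 151. 350. 179.] 0.16 [0.4819 0.4682 0.0141]
```

Run:
```python
import cv2,numpy as np
a=cv2.imread('pics/top0.png')[150:340,90:460]; b=cv2.imread('pics/scene0.png')[110:310,110:390]
a=cv2.resize(a,None,fx=2.1,fy=2.1); b=cv2.resize(b,None,fx=2,fy=1)[:190]
cv2.imwrite('pics/top0c.png',a)
cv2.imwrite('pics/scene0c.png',cv2.resize(cv2.imread('pics/scene0.png')[110:310,110:390],None,fx=2.8,fy=2.8))
```

```text
(no output)
```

View pics/top0c.png

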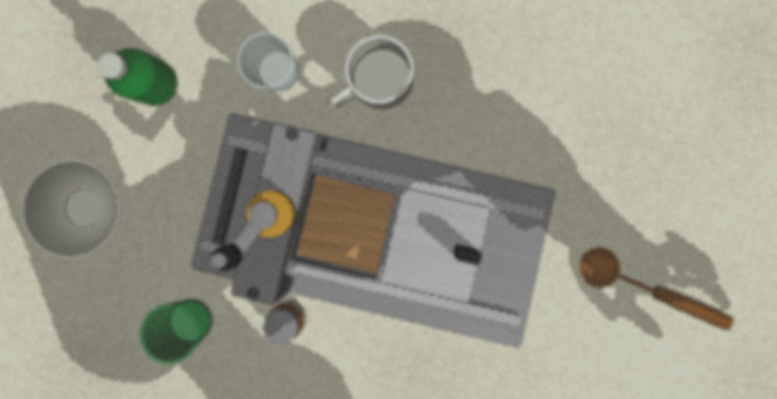

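View pics/scene0c.png

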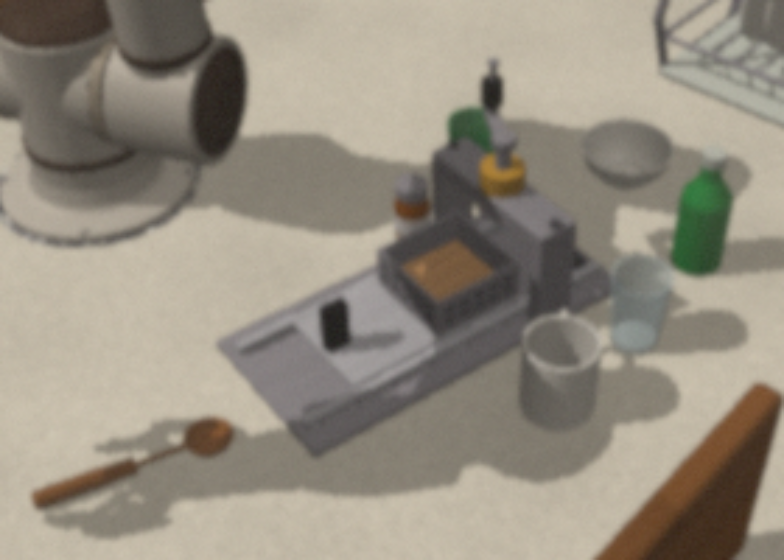

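```bash
cat > m.py <<'E'
from h import *
np.set_printoptions(precision=4,suppress=True)
for n in ['top','scene']:
    c=cam(n); P=cloud(c); z=P[...,2]; f=c['frame'].astype(int)
    near=(abs(P[...,0]-.48)<.16)&(P[...,1]>-.2)&(P[...,1]<.36)
    def rect(m,s):
        q=P[m][:,:2]; r=cv2.minAreaRect((q*1000).astype(np.float32)); print(n,s,m.sum(),r)
    sat=f.max(-1)-f.min(-1)
    m=near&(z>.008)&(z<.017)&(sat<25); m=cv2.morphologyEx(m.astype(np.uint8),cv2.MORPH_OPEN,np.ones((3,3)))>0; rect(m,'plate')
    m=near&(z>.134)&(z<.146)&(sat<25); rect(m,'beam')
    m=near&(z>.155)&(z<.172)&(f[...,2]-f[...,0]>60); rect(m,'boss'); print(np.median(P[m],0))
    m=near&(f.max(-1)<60)&(z>.195); m2=m; print('handle',m.sum(),np.nanmedian(P[m],0),np.nanmin(P[m],0),np.nanmax(P[m],0))
    m=near&(f.max(-1)<60)&(P[...,1]<.02)&(z>.04); print('paddle',m.sum(),np.nanmedian(P[m],0),np.nanmin(P[m],0),np.nanmax(P[m],0)); 
    if m.sum()>3: rect(m&(z>.075),'paddletop')
E
python3 m.py
```

```text
top plate 4108 ((477.7406311035156, 82.77616882324219), (419.43255615234375, 199.5048065185547), 77.68708038330078)
top beam 1370 ((499.9376220703125, 185.3656005859375), (50.51698684692383, 193.70639038085938), 77.79914855957031)
top boss 223 ((501.1488952636719, 183.3080291748047), (47.681488037109375, 43.67405700683594), 39.295223236083984)
[0.5039 0.1765 0.1644]
handle 81 [0.4633 0.2081 0.2404] [0.4491 0.2021 0.2176] [0.4717 0.2192 0.2439]
paddle 68 [ 0.4551 -0.0288  0.0844] [ 0.4474 -0.0433  0.0534] [ 0.4628 -0.0169  0.0892]
top paddletop 61 ((454.7655944824219, -29.86185073852539), (27.09598731994629, 12.5238037109375), 77.50679779052734)
scene plate 1704 ((478.04241943359375, 77.78579711914062), (412.70001220703125, 202.548828125), 77.38519287109375)
scene beam 493 ((500.25836181640625, 183.2141571044922), (51.626609802246094, 196.90834045410156), 76.90209197998047)
scene boss 107 ((502.8214111328125, 180.59603881835938), (42.23023223876953, 45.490909576416016), 38.69107437133789)
[0.5061 0.1756 0.163 ]
handle 47 [0.4656 0.2055 0.2331] [0.4551 0.1988 0.2124] [0.4725 0.2137 0.2426]
paddle 107 [ 0.4587 -0.0371  0.0655] [ 0.4501 -0.0477  0.0401] [ 0.4648 -0.0215  0.0865]
scene paddletop 34 ((456.7297058105469, -35.07071304321289), (25.747943878173828, 12.041374206542969), 82.5634994506836)
```

```bash
cat > go.py <<'E'
from h import *
np.set_printoptions(precision=4,suppress=True)
C=np.array([.500,.185]); U=np.array([.2138,.9769]); X=np.array([.9769,-.2138])
def show(target,yd=X):
    """tool shift to world target TCP, and roll to bring tool y on +/-yd"""
    o=bot.get_obs(); T=toolT(o); R=T[:3,:3]
    s=R.T@(np.array(target)-T[:3,3]); d=R.T@np.r_[yd,0]; a=np.arctan2(d[2],d[1])
    a=(a+np.pi/2)%np.pi-np.pi/2
    print('shift',s,'roll',a,'q6',o['q'][5],'R',R.round(3).tolist(),'t',o['time'],'F',o['wrist_force'],'pos',o['ee_pos'])
E
python3 - <<'E'
from go import *
show([.4555,-.031,.231])
show([.4555,-.031,.12])
E
```

```text
shift [ 0.0003 -0.3458 -0.4083] roll -0.9595682927936131 q6 89.99980995389006 R [[0.0, 0.386, -0.923], [-0.0, -0.923, -0.386], [-1.0, 0.0, -0.0]] t 1.4 F [-0.4836 -0.5851  0.0509] pos [ 0.212  -0.5075  0.2313]
shift [ 0.1113 -0.3458 -0.4083] roll -0.9595682927936131 q6 89.99980995389006 R [[0.0, 0.386, -0.923], [-0.0, -0.923, -0.386], [-1.0, 0.0, -0.0]] t 1.4 F [-0.4836 -0.5851  0.0509] pos [ 0.212  -0.5075  0.2313]
```

Request:
apply_moves(commands=[[0,-0.029,-0.034,-0.08,1],[0,-0.058,-0.068,-0.16,1],[0,-0.087,-0.102,-0.24,1],[0,-0.116,-0.136,-0.32,1],[0,-0.145,-0.17,-0.4,1],[0,-0.174,-0.204,-0.48,1],[0,-0.203,-0.238,-0.56,1],[0,-0.232,-0.272,-0.64,1],[0,-0.261,-0.306,-0.72,1],[0,-0.29,-0.34,-0.8,1],[0,-0.318,-0.374,-0.88,1],[0,-0.346,-0.408,-0.96,1]])

```text
time: 2.6
ee_pos: [0.4557, -0.029, 0.2315]
tcp_rot: [92.8, 90.0, -9.3]
wrist_force: [1.6, -1.7, 0.1]
opening: 0.0853
```

Run:
```python
from go import *
show([.4555,-.031,.1])
c=cam('wrist'); cv2.imwrite('pics/w1.png',c['frame']); P=cloud(c); f=c['frame'].astype(int)
print(c['W'][:3,3])
for t in ['tray_grip','handle']:
    for r in cams.spot_in(t,'wrist')[:2]: print(t,r)
m=(f.max(-1)<60)&(P[...,2]>.03)&(P[...,2]<.1)&(abs(P[...,0]-.4555)<.05)&(abs(P[...,1]+.03)<.06)
print(m.sum(),np.nanmedian(P[m],0))
m&=(P[...,2]>.078); print(cv2.minAreaRect((P[m][:,:2]*1000).astype(np.float32)),np.nanmedian(P[m],0))
```

```text
shift [0.1315 0.0002 0.002 ] roll 0.003986722586911906 q6 98.47234157055479 R [[0.001, 0.978, -0.21], [-0.0, -0.21, -0.978], [-1.0, 0.001, -0.0]] t 2.6 F [ 1.6104 -1.6669  0.0637] pos [ 0.4557 -0.029   0.2315]
[0.4735 0.0518 0.3739]
tray_grip {'rect': [205.2, 0.0, 347.7, 211.9], 'confidence': 0.71}
646 [ 0.4551 -0.0243  0.085 ]
((454.03582763671875, -29.35725212097168), (27.99476432800293, 14.84465503692627), 78.07434844970703) [ 0.4544 -0.0291  0.0854]
```

Request:
apply_moves(commands=[[0.045,-0.001,0,0,1],[0.09,-0.001,0,0,1],[0.135,-0.001,0,0,1],[0.17,-0.001,0,0,1],[0.183,-0.001,0,0,1],[0.183,-0.001,0,0,-1],[0.183,-0.001,0,0,-1],[0.183,-0.001,0,0,-1],[0.183,-0.001,0,0,-1],[0.183,-0.001,0,0,-1],[0.183,-0.001,0,0,-1],[0.183,-0.001,0,0,-1]], newtons=40)

```text
time: 3.95
ee_pos: [0.4537, -0.0284, 0.0492]
tcp_rot: [-94.7, 89.9, 163.2]
wrist_force: [-10.9, 1.1, 11.6]
opening: 0.0156
```

Run:
```python
from go import *
g=C-.148*U; show([g[0],g[1],.048])
```

```text
shift [ 0.0012 -0.0001 -0.0704] roll 0.0049040605679315785 q6 98.46725663261634 R [[-0.002, 0.978, -0.209], [0.001, -0.209, -0.978], [-1.0, -0.002, -0.0]] t 3.95 F [-10.889    1.0982  11.5618] pos [ 0.4537 -0.0284  0.0492]
```

Request:
apply_moves(commands=[[0,0,-0.008,0,-1],[0,0,-0.016,0,-1],[0,0,-0.024,0,-1],[0,0,-0.032,0,-1],[0,0,-0.04,0,-1],[0,0,-0.048,0,-1],[0,0,-0.056,0,-1],[0,0,-0.062,0,-1],[0,0,-0.066,0,-1],[0,0,-0.068,0,-1],[0,0,-0.068,0,-1]])

```text
time: 5.05
ee_pos: [0.4682, 0.0386, 0.0493]
tcp_rot: [-122.1, 89.9, 135.9]
wrist_force: [0.9, 1.2, -2.5]
opening: 0.0156
```

Run:
```python
from go import *
g=C-.148*U; show([g[0],g[1],.048])
```

```text
shift [ 0.0013 -0.0002 -0.0019] roll 0.005286108079167073 q6 106.70160868623122 R [[-0.001, 0.978, -0.209], [0.001, -0.209, -0.978], [-1.0, -0.002, -0.001]] t 5.05 F [ 0.9115  1.1843 -2.4839] pos [0.4682 0.0386 0.0493]
```

Free so far; now feel for the stop.

Request:
apply_moves(commands=[[0,0,-0.002,0,-1],[0,0,-0.003,0,-1],[0,0,-0.004,0,-1],[0,0,-0.005,0,-1],[0,0,-0.006,0,-1],[0,0,-0.006,0,-1]])

```text
time: 5.65
ee_pos: [0.4693, 0.0435, 0.0493]
tcp_rot: [-47.6, 89.9, -149.7]
wrist_force: [-0.4, -8.1, -2.0]
opening: 0.0153
```

Request:
apply_moves(commands=[[0,0,-0.002,0,-1],[0,0,-0.004,0,-1],[0,0,-0.004,0,-1]])

```text
time: 5.95
ee_pos: [0.4693, 0.0436, 0.0493]
tcp_rot: [-6.3, 89.4, -108.5]
wrist_force: [-3.5, -28.1, 2.3]
opening: 0.0155
```

Request:
apply_moves(commands=[[0,0,0,0,-1],[0,0,0,0,-1],[0,0,0,0,1],[0,0,0,0,1],[0,0,0,0,1],[0,0,0,0,1],[-0.04,0,0,0,1],[-0.09,0,0,0,1],[-0.14,0,0,0,1],[-0.19,0,0,0,1],[-0.25,0,0,0,1],[-0.25,0,0,0,1]])

```text
time: 7.15
ee_pos: [0.471, 0.0463, 0.3051]
tcp_rot: [38.4, 89.4, -63.9]
wrist_force: [0.5, -0.8, -0.7]
opening: 0.0855
```

```bash
python3 m.py | grep -E "handle|paddle|boss"
python3 - <<'E'
from go import *
show([.458,.2115,.300])
c=cam('wrist'); cv2.imwrite('pics/w2.png',c['frame']); P=cloud(c); f=c['frame'].astype(int)
t=cam('top'); cv2.imwrite('pics/j.png',np.hstack([c['frame'][:, :],cv2.resize(t['frame'][190:330,160:350],None,fx=3,fy=3)])[:, ::1])
j=cv2.imread('pics/j.png'); cv2.imwrite('pics/j.png',cv2.resize(j,(800,int(j.shape[0]*800/j.shape[1]))))
for n in ['handle','crank_end','tray_grip']:
    for r in cams.spot_in(n,'wrist')[:2]: print(n,r)
m=(f.max(-1)<60)&(P[...,2]>.2)&(P[...,2]<.28)&(P[...,1]>.12)
print(m.sum(),np.nanmedian(P[m],0),np.nanmin(P[m],0),np.nanmax(P[m],0))
E
```

```text
top boss 183 ((505.7236328125, 183.00576782226562), (48.98783874511719, 35.596317291259766), 67.97633361816406)
handle 625 [0.5195 0.0472 0.6154] [ 0.4603 -0.0066  0.3705] [0.5432 0.1095 0.767 ]
paddle 42 [ 0.5026 -0.0025  0.7549] [ 0.4947 -0.0066  0.7457] [ 0.5095 -0.0002  0.7601]
top paddletop 42 ((501.73333740234375, -2.663069725036621), (15.649250984191895, 3.8188533782958984), 28.240358352661133)
scene boss 108 ((500.6536560058594, 183.19349670410156), (42.04944610595703, 49.09974670410156), 38.78700256347656)
handle 2254 [0.5051 0.0324 0.4661] [0.4032 0.0047 0.2127] [0.544  0.217  0.6734]
paddle 469 [0.4838 0.013  0.4699] [0.4453 0.0047 0.3637] [0.5408 0.02   0.6734]
scene paddletop 469 ((493.1875305175781, 12.561746597290039), (95.47423553466797, 15.058972358703613), 0.9280723929405212)
shift [-0.0004 -0.0476 -0.1588] roll 0.001954897017653945 q6 108.15490437153483 R [[0.0, 0.977, -0.212], [-0.009, -0.212, -0.977], [-1.0, 0.002, 0.009]] t 7.25 F [ 0.0421 -0.0865 -0.8266] pos [0.4708 0.0462 0.3012]
crank_end {'rect': [254.3, 0.0, 298.2, 18.9], 'confidence': 0.63}
tray_grip {'rect': [223.2, 51.0, 330.9, 190.8], 'confidence': 0.97}
22 [0.5081 0.1751 0.2022] [0.5041 0.1729 0.2003] [0.5109 0.1774 0.2044]
```

View pics/j.png

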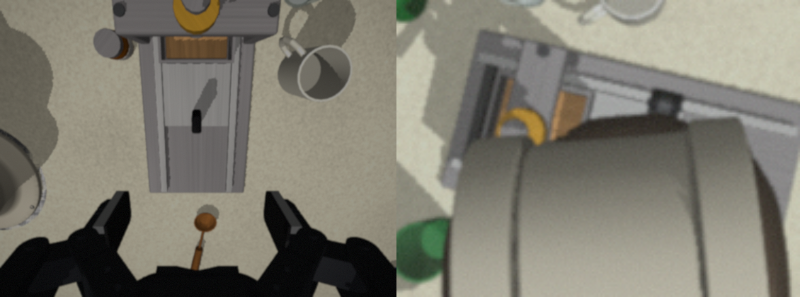

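Request:
apply_moves(commands=[[0,-0.015,-0.037,0,1],[0,-0.029,-0.074,0,1],[0,-0.029,-0.074,0,1],[0,-0.029,-0.074,0,1]])

```text
time: 7.9
ee_pos: [0.4565, 0.125, 0.2959]
tcp_rot: [-23.5, 89.2, -125.7]
wrist_force: [-0.5, 0.1, -0.8]
opening: 0.0857
```

```bash
cat > w.py <<'E'
from go import *
import sys
c=cam('wrist'); cv2.imwrite('pics/%s.png'%sys.argv[1],c['frame']); P=cloud(c); f=c['frame'].astype(int)
for n in ['handle','crank_end']:
    for r in cams.spot_in(n,'wrist')[:2]:
        l,t,rr,b=r['rect'];print(n,np.round(r['rect']),r['confidence'],P[int((t+b)/2),int((l+rr)/2)])
z=P[...,2]; near=np.hypot(P[...,0]-C[0],P[...,1]-C[1])<.085
for lo,hi in [(.155,.175),(.19,.208),(.208,.236),(.236,.25),(.255,.275)]:
    m=near&(z>lo)&(z<hi)
    if m.sum()>10: print(lo,hi,m.sum(),np.median(P[m],0),cv2.minAreaRect((P[m][:,:2]*1000).astype(np.float32)))
show([.458,.2115,.300])
E
python3 w.py w3
```

```text
handle [228.  58. 275. 106.] 0.58 [0.4625 0.2147 0.2647]
handle [ 98.   0. 191.  53.] 0.24 [0.3373 0.3086 0.0132]
crank_end [229.  58. 344. 134.] 0.89 [0.4787 0.2032 0.2022]
0.155 0.175 1379 [0.5015 0.1864 0.1647] ((501.6890869140625, 185.51986694335938), (49.5657958984375, 47.05529022216797), 54.17219924926758)
0.19 0.208 2219 [0.4928 0.193  0.2026] ((489.6451416015625, 193.0886993408203), (27.425172805786133, 53.927940368652344), 57.312957763671875)
0.208 0.236 20 [0.4713 0.2098 0.2257] ((470.3310241699219, 210.69308471679688), (15.29373550415039, 2.4574785232543945), 66.74762725830078)
0.236 0.25 937 [0.4638 0.2136 0.2413] ((460.4905090332031, 214.98739624023438), (24.31515121459961, 24.211151123046875), 29.089664459228516)
0.255 0.275 655 [0.4605 0.2153 0.2649] ((460.2964782714844, 215.31781005859375), (13.366790771484375, 13.516666412353516), 78.00191497802734)
shift [-0.0045 -0.0177 -0.0859] roll 0.0011043598492253004 q6 117.7182849733229 R [[-0.007, 0.977, -0.213], [-0.01, -0.213, -0.977], [-1.0, -0.004, 0.012]] t 8.05 F [ 0.0133 -0.7184  1.3182] pos [0.457  0.1237 0.2965]
```

View pics/w3.png

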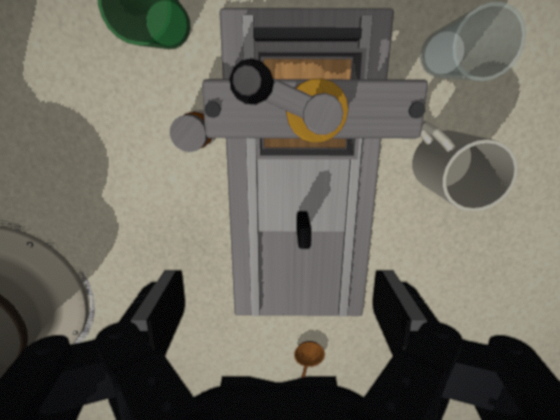

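Request:
apply_moves(commands=[[0,-0.008,-0.045,0,1],[0,-0.016,-0.09,0,1],[0,-0.016,-0.09,0,1],[0,-0.016,-0.09,0,1],[0,-0.016,-0.09,0,1]])

```text
time: 8.55
ee_pos: [0.4607, 0.2139, 0.2956]
tcp_rot: [-19.6, 89.3, -121.9]
wrist_force: [-0.2, -0.7, -0.7]
opening: 0.0855
```

Run:
```python
from go import *
show([.4603,.2150,.211])
```

```text
shift [ 0.0846 -0.0002 -0.0019] roll -8.58209974983204e-05 q6 127.48292708122933 R [[-0.007, 0.977, -0.214], [-0.011, -0.214, -0.977], [-1.0, -0.004, 0.012]] t 8.55 F [-0.1724 -0.6881 -0.706 ] pos [0.4607 0.2139 0.2956]
```

Request:
apply_moves(commands=[[0.03,0,-0.002,0,1],[0.06,0,-0.002,0,1],[0.08,0,-0.002,0,1],[0.085,0,-0.002,0,1],[0.085,0,-0.002,0,-1],[0.085,0,-0.002,0,-1],[0.085,0,-0.002,0,-1],[0.085,0,-0.002,0,-1],[0.085,0,-0.002,0,-1],[0.085,0,-0.002,0,-1],[0.085,0,-0.002,0,-1],[0.085,0,-0.002,0,-1]], newtons=30)

```text
time: 9.75
ee_pos: [0.4605, 0.2154, 0.2115]
tcp_rot: [-18.7, 89.4, -121.0]
wrist_force: [-1.9, 2.3, 5.5]
opening: 0.0242
```

```bash
cat > arc.py <<'E'
from go import *
import sys
C=np.array([.501,.1855])
def arc(step,n,z=None):
    o=bot.get_obs(); T=toolT(o); R=T[:3,:3]; p=T[:3,3]
    v=p[:2]-C; phi=np.arctan2(v[1],v[0])
    print('t',o['time'],'pos',p,'F',o['wrist_force'],'open',o['opening'],'phi',np.degrees(phi),'r',np.hypot(*v),'turn0ref',np.degrees(np.arctan2(.2138,-.9769)))
    for i in range(1,n+1):
        a=phi+step*i; q=np.r_[C+.0505*np.array([np.cos(a),np.sin(a)]),p[2] if z is None else z]
        print((R.T@(q-p)).round(4).tolist(),np.degrees(a).round())
arc(float(sys.argv[1]),int(sys.argv[2]),float(sys.argv[3]) if len(sys.argv)>3 else None)
E
python3 arc.py 0.1 8
python3 - <<'E'
from h import *
np.set_printoptions(precision=4,suppress=True)
# what can watch spindle height?
for n in ['wrist','scene']:
    c=cam(n); P=cloud(c); z=P[...,2]; r=np.hypot(P[...,0]-.501,P[...,1]-.1855); m=(r<.015)&(z>.17)&(z<.215)
    print(n,m.sum(),np.median(P[m],0) if m.any() else '')
    cv2.imwrite(f'pics/g_{n}.png',c['frame'])
a=cv2.imread('pics/g_wrist.png'); b=cv2.imread('pics/g_scene.png')
cv2.imwrite('pics/g.png',np.hstack([cv2.resize(a,(400,300)),cv2.resize(b[100:250,200:400],(400,300))]))
E
```

```text
t 9.75 pos [0.4605 0.2154 0.2115] F [-1.9461  2.3089  5.4708] open 0.024195712533619858 phi 143.5966554287787 r 0.050335569296023924 turn0ref 167.65514071071587
[0.0001, -0.002, 0.0046] 149.0
[0.0001, -0.0033, 0.0095] 155.0
[0.0002, -0.0042, 0.0145] 161.0
[0.0002, -0.0045, 0.0195] 167.0
[0.0003, -0.0044, 0.0246] 172.0
[0.0003, -0.0037, 0.0296] 178.0
[0.0004, -0.0026, 0.0345] 184.0
[0.0004, -0.0009, 0.0393] 189.0
wrist 2014 [0.5024 0.1923 0.2029]
scene 90 [0.5045 0.1797 0.1983]
```

View pics/g.png

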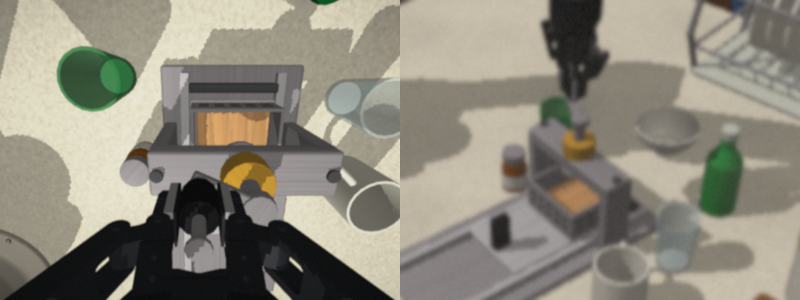

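Request:
apply_moves(commands=[[0,-0.002,0.0046,0,-1],[0,-0.0033,0.0095,0,-1],[0,-0.0042,0.0145,0,-1],[0,-0.0045,0.0195,0,-1],[0,-0.0044,0.0246,0,-1]])

```text
time: 10.35
ee_pos: [0.4505, 0.1918, 0.2117]
tcp_rot: [-21.4, 89.3, -123.7]
wrist_force: [-1.9, 1.9, 1.9]
opening: 0.0241
```

```bash
cat >> arc.py <<'E'
c=cam('wrist'); P=cloud(c); z=P[...,2]; f=c['frame'].astype(int)
r=np.hypot(P[...,0]-C[0],P[...,1]-C[1]); m=(r<.014)&(z>.175)&(z<.215)&(f.max(-1)-f.min(-1)<30)&(f.max(-1)>60)
print('hub',m.sum(),np.median(z[m]),np.percentile(z[m],[20,80]))
E
python3 arc.py 0.1 8 .2115
```

```text
t 10.35 pos [0.4505 0.1918 0.2117] F [-1.8716  1.9198  1.8885] open 0.024071028839541694 phi 172.83804876631694 r 0.0508710273071694 turn0ref 167.65514071071587
[0.0003, 0.0011, 0.005] 179.0
[0.0003, 0.0023, 0.0099] 184.0
[0.0003, 0.004, 0.0146] 190.0
[0.0004, 0.0061, 0.0192] 196.0
[0.0004, 0.0087, 0.0235] 201.0
[0.0004, 0.0117, 0.0276] 207.0
[0.0005, 0.0151, 0.0313] 213.0
[0.0005, 0.0189, 0.0347] 219.0
hub 2206 0.20323650788307973 [0.2025 0.2038]
```

Request:
apply_moves(commands=[[0,0.0011,0.005,0,-1],[0,0.0023,0.0099,0,-1],[0,0.004,0.0146,0,-1],[0,0.0061,0.0192,0,-1]])

```text
time: 10.8
ee_pos: [0.4522, 0.1705, 0.2118]
tcp_rot: [-20.5, 89.3, -122.9]
wrist_force: [-4.4, 1.2, 0.8]
opening: 0.0239
```

```bash
python3 arc.py 0.1 5 .2115
```

```text
t 10.8 pos [0.4522 0.1705 0.2118] F [-4.4016  1.2303  0.8494] open 0.023911729264998283 phi -162.95210626995245 r 0.05108315366327024 turn0ref 167.65514071071587
[0.0003, 0.0032, 0.004] -157.0
[0.0004, 0.0063, 0.008] -151.0
[0.0004, 0.0098, 0.0116] -146.0
[0.0004, 0.0136, 0.0149] -140.0
[0.0004, 0.0178, 0.0178] -134.0
hub 2304 0.2033472900692356 [0.2027 0.2039]
```

Request:
apply_moves(commands=[[0,0.0032,0.004,0,-1],[0,0.0063,0.008,0,-1],[0,0.0098,0.0116,0,-1],[0,0.0136,0.0149,0,-1]])

```text
time: 11.25
ee_pos: [0.4625, 0.1518, 0.2118]
tcp_rot: [-17.8, 89.2, -120.2]
wrist_force: [-3.3, -1.1, 0.0]
opening: 0.0243
```

```bash
python3 arc.py 0.1 5 .2115
```

```text
t 11.25 pos [0.4625 0.1518 0.2118] F [-3.3207 -1.1143  0.0477] open 0.024251819616607665 phi -138.78939412610038 r 0.05114036202304341 turn0ref 167.65514071071587
[0.0004, 0.0046, 0.0023] -133.0
[0.0004, 0.0091, 0.0046] -127.0
[0.0004, 0.0137, 0.0065] -122.0
[0.0004, 0.0186, 0.0079] -116.0
[0.0004, 0.0235, 0.0089] -110.0
hub 2504 0.20332613777710887 [0.2027 0.2039]
```

Request:
apply_moves(commands=[[0,0.0046,0.0023,0,-1],[0,0.0091,0.0046,0,-1],[0,0.0137,0.0065,0,-1],[0,0.0186,0.0079,0,-1]])

```text
time: 11.7
ee_pos: [0.4798, 0.1392, 0.2118]
tcp_rot: [-13.4, 89.2, -115.9]
wrist_force: [-3.0, -2.6, 0.6]
opening: 0.0241
```

```bash
python3 arc.py 0.1 5 .2115
```

```text
t 11.7 pos [0.4798 0.1392 0.2118] F [-3.0462 -2.5889  0.6355] open 0.02405926085145917 phi -114.60281607815476 r 0.050942001894707045 turn0ref 167.65514071071587
[0.0003, 0.0051, 0.0004] -109.0
[0.0003, 0.0101, 0.0007] -103.0
[0.0003, 0.0152, 0.0005] -97.0
[0.0002, 0.0202, -0.0002] -92.0
[0.0002, 0.0251, -0.0014] -86.0
hub 2602 0.20333279916449287 [0.2028 0.2039]
```

Request:
apply_moves(commands=[[0,0.0051,0.0004,0,-1],[0,0.0101,0.0007,0,-1],[0,0.0152,0.0005,0,-1],[0,0.0202,-0.0002,0,-1]])

```text
time: 12.15
ee_pos: [0.5008, 0.1348, 0.2116]
tcp_rot: [-10.1, 89.2, -112.6]
wrist_force: [-1.2, -1.0, 0.1]
opening: 0.024
```

```bash
python3 arc.py 0.1 5 .2115
```

```text
t 12.15 pos [0.5008 0.1348 0.2116] F [-1.164  -1.0387  0.1386] open 0.02401371668709825 phi -90.17944622781329 r 0.050658353558843995 turn0ref 167.65514071071587
[0.0001, 0.0048, -0.0015] -84.0
[0.0, 0.0096, -0.0033] -79.0
[0.0, 0.0141, -0.0055] -73.0
[-0.0, 0.0183, -0.0082] -67.0
[-0.0001, 0.0223, -0.0113] -62.0
hub 2406 0.1963356881232433 [0.1958 0.1969]
```

Request:
apply_moves(commands=[[0,0,0,0,-1],[0,0,0,0,-1],[0,0,0,0,-1]])

```text
time: 12.5
ee_pos: [0.5016, 0.135, 0.2115]
tcp_rot: [-7.4, 89.2, -109.8]
wrist_force: [1.4, -2.2, -0.8]
opening: 0.0242
```

```bash
python3 arc.py -0.12 12 .2115
```

```text
t 12.5 pos [0.5016 0.135  0.2115] F [ 1.4013 -2.1762 -0.7779] open 0.024227477211469006 phi -89.35341532933481 r 0.050547437320059556 turn0ref 167.65514071071587
[0.0, -0.006, 0.001] -96.0
[0.0, -0.012, 0.0013] -103.0
[0.0, -0.0181, 0.0008] -110.0
[0.0, -0.024, -0.0003] -117.0
[0.0, -0.0298, -0.0022] -124.0
[0.0, -0.0353, -0.0047] -131.0
[-0.0, -0.0404, -0.0079] -137.0
[-0.0001, -0.0452, -0.0117] -144.0
[-0.0001, -0.0494, -0.016] -151.0
[-0.0002, -0.0531, -0.0207] -158.0
[-0.0003, -0.0563, -0.0259] -165.0
[-0.0003, -0.0587, -0.0315] -172.0
hub 2401 0.19634177805265154 [0.1958 0.1969]
```

Request:
apply_moves(commands=[[0,-0.006,0.001,0,-1],[0,-0.012,0.0013,0,-1],[0,-0.0181,0.0008,0,-1],[0,-0.024,-0.0003,0,-1],[0,-0.0298,-0.0022,0,-1],[0,-0.0353,-0.0047,0,-1],[0,-0.0404,-0.0079,0,-1],[0,-0.0452,-0.0117,0,-1],[0,-0.0494,-0.016,0,-1],[0,-0.0531,-0.0207,0,-1],[0,-0.0563,-0.0259,0,-1],[0,-0.0587,-0.0315,0,-1]])

```text
time: 13.75
ee_pos: [0.4505, 0.1791, 0.2112]
tcp_rot: [-10.8, 89.2, -113.2]
wrist_force: [-3.6, -2.1, -1.1]
opening: 0.0242
```

```bash
python3 arc.py -0.12 12 .2115
```

```text
t 13.75 pos [0.4505 0.1791 0.2112] F [-3.6472 -2.0616 -1.1106] open 0.024202305173762723 phi -172.72730167791988 r 0.050939397842023386 turn0ref 167.65514071071587
[-0.0004, -0.0013, -0.006] -180.0
[-0.0005, -0.0023, -0.0119] -186.0
[-0.0006, -0.0025, -0.018] -193.0
[-0.0007, -0.0021, -0.024] -200.0
[-0.0007, -0.0009, -0.03] -207.0
[-0.0008, 0.001, -0.0357] -214.0
[-0.0009, 0.0035, -0.0412] -221.0
[-0.001, 0.0067, -0.0463] -228.0
[-0.0011, 0.0105, -0.0511] -235.0
[-0.0011, 0.0149, -0.0553] -241.0
[-0.0012, 0.0197, -0.059] -248.0
[-0.0012, 0.0249, -0.0621] -255.0
hub 1993 0.1947102519746973 [0.1941 0.1952]
```

Request:
apply_moves(commands=[[0,-0.0013,-0.006,0,-1],[0,-0.0023,-0.0119,0,-1],[0,-0.0025,-0.018,0,-1],[0,-0.0021,-0.024,0,-1],[0,-0.0009,-0.03,0,-1],[0,0.001,-0.0357,0,-1],[0,0.0035,-0.0412,0,-1],[0,0.0067,-0.0463,0,-1],[-0.001,0.0105,-0.0511,0,-1],[-0.001,0.0149,-0.0553,0,-1],[-0.001,0.0197,-0.059,0,-1],[-0.001,0.0249,-0.0621,0,-1]])

```text
time: 15.0
ee_pos: [0.4888, 0.234, 0.2111]
tcp_rot: [-6.6, 89.1, -109.0]
wrist_force: [0.9, -11.5, -0.8]
opening: 0.0241
```

```bash
python3 arc.py -0.12 12 .2115
```

```text
t 15.0 pos [0.4888 0.234  0.2111] F [  0.9442 -11.463   -0.7961] open 0.024070581933855417 phi 104.10182078293128 r 0.05004904944853327 turn0ref 167.65514071071587
[-0.0005, 0.0054, -0.0028] 97.0
[-0.0005, 0.0112, -0.0045] 90.0
[-0.0006, 0.0172, -0.0055] 83.0
[-0.0006, 0.0232, -0.0057] 77.0
[-0.0006, 0.0292, -0.0053] 70.0
[-0.0006, 0.0352, -0.0041] 63.0
[-0.0006, 0.0409, -0.0022] 56.0
[-0.0005, 0.0464, 0.0004] 49.0
[-0.0005, 0.0516, 0.0036] 42.0
[-0.0004, 0.0563, 0.0074] 35.0
[-0.0004, 0.0605, 0.0117] 28.0
[-0.0003, 0.0642, 0.0165] 22.0
hub 144 0.19297999298902443 [0.1925 0.1934]
```

```bash
sed -i 's/\.501,\.1855/.501,.1848/; s/\.0505/.0502/' arc.py; python3 arc.py -0.12 12 .2112
```

```text
t 15.05 pos [0.4895 0.2341 0.2108] F [  3.3908 -10.2033  -0.7152] open 0.02386202768728125 phi 103.12574809144103 r 0.05064043949289772 turn0ref 167.65514071071587
[-0.0005, 0.0058, -0.0019] 96.0
[-0.0005, 0.0116, -0.0035] 89.0
[-0.0005, 0.0175, -0.0043] 82.0
[-0.0005, 0.0235, -0.0045] 76.0
[-0.0005, 0.0295, -0.0039] 69.0
[-0.0005, 0.0354, -0.0027] 62.0
[-0.0005, 0.0411, -0.0007] 55.0
[-0.0005, 0.0465, 0.0019] 48.0
[-0.0004, 0.0516, 0.0052] 41.0
[-0.0004, 0.0562, 0.0091] 34.0
[-0.0003, 0.0604, 0.0134] 27.0
[-0.0002, 0.0639, 0.0183] 21.0
hub 155 0.19293534200882925 [0.1925 0.1934]
```

Request:
apply_moves(commands=[[0,0.0058,-0.0019,0,-1],[0,0.0116,-0.0035,0,-1],[0,0.0175,-0.0043,0,-1],[0,0.0235,-0.0045,0,-1],[0,0.0295,-0.0039,0,-1],[0,0.0354,-0.0027,0,-1],[0,0.0411,-0.0007,0,-1],[0,0.0465,0.0019,0,-1],[0,0.0516,0.0052,0,-1],[0,0.0562,0.0091,0,-1],[0,0.0604,0.0134,0,-1],[0,0.0639,0.0183,0,-1]])

```text
time: 16.3
ee_pos: [0.5471, 0.2023, 0.2105]
tcp_rot: [-14.9, 89.1, -117.4]
wrist_force: [-7.8, -1.1, -0.4]
opening: 0.0243
```

```bash
python3 arc.py -0.12 12 .2112
```

```text
t 16.3 pos [0.5471 0.2023 0.2105] F [-7.7943 -1.0794 -0.3853] open 0.02430277872426222 phi 20.841975654444372 r 0.04931528800472531 turn0ref 167.65514071071587
[-0.0006, 0.0037, 0.0047] 14.0
[-0.0005, 0.0061, 0.0103] 7.0
[-0.0004, 0.0078, 0.0161] 0.0
[-0.0003, 0.0087, 0.022] -7.0
[-0.0002, 0.009, 0.028] -14.0
[-0.0002, 0.0085, 0.034] -20.0
[-0.0001, 0.0073, 0.0399] -27.0
[0.0, 0.0054, 0.0456] -34.0
[0.0001, 0.0029, 0.0511] -41.0
[0.0002, -0.0003, 0.0562] -48.0
[0.0003, -0.0041, 0.0609] -55.0
[0.0004, -0.0084, 0.0651] -62.0
hub 968 0.19110032245282724 [0.1906 0.1916]
```

```bash
sed -i 's/\.501,\.1848/.5003,.1848/; s/\.0502/.0500/' arc.py; python3 arc.py -0.12 12 .2110
```

```text
t 16.35 pos [0.5474 0.2016 0.2106] F [-6.4804 -2.3671  0.0755] open 0.024258092045161522 phi 19.691118927568215 r 0.04998973486883755 turn0ref 167.65514071071587
[-0.0004, 0.0029, 0.0053] 13.0
[-0.0003, 0.0051, 0.0108] 6.0
[-0.0002, 0.0067, 0.0166] -1.0
[-0.0001, 0.0075, 0.0226] -8.0
[-0.0, 0.0076, 0.0285] -15.0
[0.0001, 0.0071, 0.0345] -22.0
[0.0002, 0.0058, 0.0404] -28.0
[0.0003, 0.0038, 0.046] -35.0
[0.0004, 0.0011, 0.0514] -42.0
[0.0005, -0.0022, 0.0564] -49.0
[0.0006, -0.006, 0.061] -56.0
[0.0007, -0.0104, 0.0651] -63.0
hub 997 0.19111930155550974 [0.1906 0.1916]
```

Request:
apply_moves(commands=[[0,0.0029,0.0053,0,-1],[0,0.0051,0.0108,0,-1],[0,0.0067,0.0166,0,-1],[0,0.0075,0.0226,0,-1],[0,0.0076,0.0285,0,-1],[0,0.0071,0.0345,0,-1],[0,0.0058,0.0404,0,-1],[0,0.0038,0.046,0,-1],[0,0.0011,0.0514,0,-1],[0,-0.0022,0.0564,0,-1],[0,-0.006,0.061,0,-1],[0,-0.0104,0.0651,0,-1]])

```text
time: 17.6
ee_pos: [0.523, 0.1402, 0.2118]
tcp_rot: [-10.4, 89.1, -112.9]
wrist_force: [-0.6, 4.4, 0.6]
opening: 0.024
```

```bash
python3 arc.py -0.12 5 .2110
```

```text
t 17.6 pos [0.523  0.1402 0.2118] F [-0.6438  4.4298  0.6354] open 0.02400788336252713 phi -63.06333384377211 r 0.05001031236686895 turn0ref 167.65514071071587
[0.0009, -0.0049, 0.0035] -70.0
[0.0009, -0.0101, 0.0064] -77.0
[0.001, -0.0156, 0.0087] -84.0
[0.001, -0.0214, 0.0103] -91.0
[0.0011, -0.0274, 0.0112] -97.0
hub 1963 0.1891910537894788 [0.1886 0.1897]
```

Request:
apply_moves(commands=[[0,-0.0049,0.0035,0,-1],[0,-0.0101,0.0064,0,-1],[0,-0.0156,0.0087,0,-1],[0,-0.0214,0.0103,0,-1],[0,-0.0274,0.0112,0,-1],[0,-0.0274,0.0112,0,-1],[0,-0.0274,0.0112,0,-1],[0,-0.0274,0.0112,0,-1],[0,-0.0274,0.0112,0,-1]])

```text
time: 18.55
ee_pos: [0.4926, 0.1351, 0.2124]
tcp_rot: [-12.6, 89.1, -115.1]
wrist_force: [-1.7, 5.3, -0.1]
opening: 0.0239
```

```bash
python3 arc.py -0.12 1 .2110
python3 - <<'E'
from h import *
c=cam('wrist'); a=c['frame']; P=cloud(c); s=cam('scene'); b=s['frame']; Q=cloud(s); f=b.astype(int)
z=Q[...,2]; m=(f.max(-1)<60)&(z>.035)&(z<.09)&(abs(Q[...,0]-.468)<.04)&(abs(Q[...,1]-.04)<.05)
print('paddle',m.sum(),np.median(Q[m],0), 'home expected', .5003-.148*.2138,.1848-.148*.9769)
cv2.imwrite('pics/end.png',np.hstack([cv2.resize(a,(400,300)),cv2.resize(b[100:310,110:390],(400,300))]))
E
```

```text
t 18.55 pos [0.4926 0.1351 0.2124] F [-1.6591  5.252  -0.0629] open 0.02388764335335514 phi -98.79700473190415 r 0.050277340322114346 turn0ref 167.65514071071587
[0.0014, -0.006, -0.0003] -106.0
hub 2145 0.18837743623492018 [0.1878 0.1889]
paddle 108 [0.47445531 0.03426751 0.06601808] home expected 0.46865759999999995 0.0402188
```

View pics/end.png

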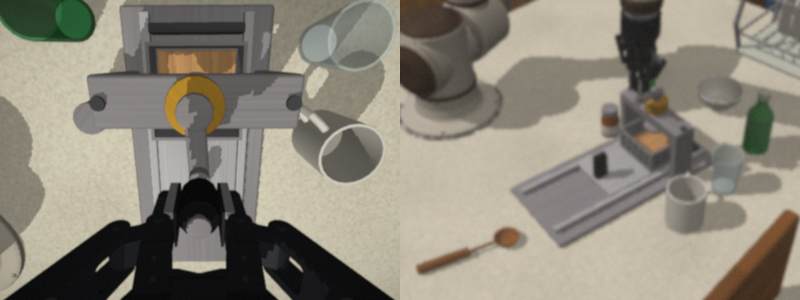

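```bash
python3 -c "
from workcell import bot
o=bot.get_obs();print(o['time'],o['opening'],o['wrist_force'],o['qd']);print(bot.job_done())"
```

```text
18.7 0.024373589553044847 [-0.36169927  6.20542307 -0.18610499] [-0.01725364 -0.00089867 -0.01829085  0.04920677 -0.03389229 -0.02256973]
the job is handed in; nothing more can be done
None
```

The press is set up as asked, and I handed the job in at 18.7 s, with the gripper still holding the handle. The hand-in gives no verdict, so the results below come from my own checks.

- **Tray:** I gripped the paddle and pushed it in about 72 mm until it stopped moving, with about 28 N against the end stop. The last scene-camera reading put the paddle about 8 mm off the expected home position. It was off by about the same before the push, when the top and wrist cameras agreed with each other. Corrected for that, it fits home to about 2 mm.
- **Thread drop:** I took the sleeve handle at 30 N and turned it backward about 2.2 rad. The wrist camera then saw the spindle top fall 7.0 mm (0.2033 to 0.1963 m).
- **Forward turn:** I turned it clockwise about one full turn from the drop. The spindle top ended at 0.1884 m, about 14.9 mm below its start (target about 14.7 mm).
- **Final state:** The arm was standing still, the fingers were on the handle (opening about 24 mm), and the force at the wrist was about 6 N. In the last picture the bystanders in view were upright and in place; the green tumbler was mostly hidden behind the press.

One thing was slightly off: my first estimate of the spindle axis was about 1 mm out. It caused up to 11 N of sideways force partway through the forward turn, so I corrected the centre during the turn.

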